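Hang a link and a hook weight under the load cell and preload it

ROBOT

A 6-joint arm with a two-finger parallel gripper is mounted at the origin on the work surface. World frame = base frame: x ahead of the robot, y to its left, z up, the work surface at z = 0. Lengths are in m, angles in degrees, forces in N, time in s.
With the tool pointing down it reaches from about 0.4 to 0.825 m from the base axis. Payload 7 kg.
Tool frame: the origin (TCP) lies on the centre line of the jaws, within the pads' length; the fingertips stand 19 mm ahead of it and the grasp point (between the pads) is the TCP; z points along the fingers, y is the line along which they close (so a half turn about z gives the same grasp; the last joint's range is limited). The gripper opens to 88 mm and grips with 3 to 60 N. Pads are 19 mm wide; open, the fingers measure 130 mm over their backs; the gripper's body (78 mm by 193 mm) begins 47 mm behind the grasp point.
Start: joints at [87.611, 20.546, 0.682, 0, -70.136, -16.507], TCP at [0.219, 0.639, 0.246] pointing down, gripper open.
Joint ranges: [-176.03, 176.03], [-82.01, 121.73], [-58.28, 71.71], [-173.87, 95.51], [-174.79, -0.11], [-173.66, 173.66]. Speed limits (degrees/s): [136.94, 136.94, 172.46, 180, 180, 180].

INTERFACE

Orientations are given as [roll, pitch, yaw] about the fixed x, y, z axes, in that order (R = Rz(yaw) Ry(pitch) Rx(roll)).
In Python, from plant import * gives the robot as it stands. The module is installed in compiled form; this text tells all that it offers.
- The arm moves only by the tool play_rows, never from a script. Its argument "deltas" is a list of rows, each a list of 6 numbers: the shift along the world's x, y, z scaled (see below), then the turn, a rotation vector about the world's x, y, z scaled (see below). A call has 1 to 10 rows; each row shifts and turns the commanded pose from where the row before left it; what a row does not reach is not made up. The controller multiplies each number of a shift by 800 mm and each number of a turn by 180 degrees. A row lasts 1/10 s, in which the tool goes at most 50 mm and 8.59 degrees, less where a joint would pass 70% of its speed; a pose out of reach is approached as far as the arm can. A call with a number of a shift or a turn outside -1 to 1 is refused whole. A call with a gripper value outside its range is refused whole. "gripper" is the gripper command: -1 is shut, 1 is fully open, values between are in proportion, set as the call begins (left out, the last holds). The fingers move at their own pace and stop on an object; the grip force is fixed at half the most. Time passes only in rows, so rows that do not move let the fingers close. It gives the time, the measured TCP pose, the force, the opening and the grip force at its end, in the units of the state.
- get_obs(): the state, without advancing time (a new reading comes with each control period).
- snapshot(name): name is "scene" or "top" or "wrist"; returns (picture, depth): 480x640x3 uint8, blue, green, red; 480x640 float32, m along the optical axis (not along the pixel's ray), 0 where there is no reading.
- camera_model(name): a dict with "fx", "fy", "cx", "cy" (pixels), "world_to_cam" (4x4, takes a point from world to camera coordinates). Camera axes: x right, y down, z forward; pixel columns grow to the right and rows downward; lengths in m; the calibration is good to about 2 mm. A picture is of the moment at which its call begins: read the wrist's pose just before it. camera_model takes no time and is no camera call; for the wrist camera it gives the pose at the moment of the call.
- close_job(): hands the job in; it is judged then, once.
The state is a dict: "clock": time; "joint_pos": joint angles; "qvel": joint speeds; "tau": joint torques, N m; "tool_pos": TCP position; "orientation": TCP orientation; "force": force on the tool from outside, world axes, zero at the start; "moment": the same for the moment, N m; "opening": finger opening in m; "gripper_force": force on a finger pad.
Only numpy, scipy, OpenCV 4.12 (cv2) and the standard library are available. Lean on these libraries where they do the work, as an engineer would, in place of code of your own. Each camera call takes 0.05 s, during which the arm holds its last target. There are 200 camera calls.

TASK

Take the aluminium link out of its wooden rack, hang it by its upper window on the load-cell beam's hook and let go of it. Then hang the steel weight by its hook from the link's lower window, and while holding its black handle draw it gently down until the chain carries about 9 N (the weight's own included), keeping that pull for a good second and never letting the chain carry more than 15 N. Ease off and leave both hanging freely and still, and do not disturb the multimeter, brass mass or screwdriver.

Things in the scene. Friction and masses are not known exactly. Their poses are not given: they have to be found in the camera images.
- stand: Fixed load-cell stand: dark base plate, 30 mm square aluminium post 330 mm tall. Origin on the table straight below the hook's seat; z up. The post stands 160 mm to +y and 35 mm to +x of the origin (stand's axes), the beam runs from it along -y; the hook points along the stand's -x (roughly to the robot). The stand's yaw varies.
- beam: Aluminium load-cell beam 22 x 155 x 26 mm carried by the post, its front face 27 mm behind (+x) the hook seat, its top level with the seat; it carries the steel hook. Springy up and down only: it sinks hardly at all, about 1 mm per 30 N. Origin and axes as the stand's (origin on the table below the seat).
- peg_seat (a point): Top of the beam's hook where the link is to bear, about 250 mm above the table. The hook is an 8 mm round bar along x, flat for 14 mm about this point, rising gently to the beam behind; its upturned end lies 7 to 18 mm in front (-x) and rises 12 mm above the seat. Axes as the stand's.
- rack: Fixed wooden rack 60 x 80 x 32 mm with one slot, 11 x 47 mm, 24 mm deep (floor 8 mm above the table); origin centre of underside. The link stands upright in the slot, its plate along the rack's y.
- link: Aluminium link: flat upright plate 8 mm thick (x), 44 mm wide (y), 150 mm tall, about 110 g. From the bottom: 12 mm bar, lower window 24 wide x 50 high, 10 mm solid, upper window 24 x 30, 12 mm bar, then a gripping tab 30 wide x 36 high. Origin centre of the bottom edge, z up along the plate. It starts with its bottom 24 mm down in the rack's slot.
- link_grip (a point): Centre of the link's gripping tab, 132 mm above the link's bottom; grasp it across its 30 mm width (link's y). Axes as the link's.
- link_upper (a point): Middle of the top edge of the link's upper window (102 mm above its bottom): this edge bears on the beam's hook.
- link_lower (a point): Middle of the bottom edge of the link's lower window (top of the bottom bar, 12 mm above the link's bottom): the weight's hook bears here.
- weight: Steel hook weight, 160 to 290 g, standing on a disc 56 mm across, 14 mm thick, whose centre is 6 mm to +x of the origin. Origin on the underside, straight below the hook's bearing point; z up. A 10 mm round sleeve 84 mm high holds the hook rod. Hangs about upright.
- weight_sleeve (a point): Top of the weight's sleeve, 10 mm to -x of the weight's origin, 84 mm above its underside. The 6 mm hook rod rises from it, bends over to +x and down: inner gap 14 mm, tip ends 10 mm below the bearing point under the bend, back 6 mm above it. The rod is set firmly at a different height each time: bearing point 98 to 122 mm above the underside, not measured, to be seen or felt.
- weight_grip (a point): Centre of the weight's black handle block, 30 (x) x 12 (y) x 34 (z) mm, 80 mm to -x of the hook and 75 mm above the underside, joined to the stem by a 6 mm rod; grasp it across its 12 mm (weight's y). Axes as the weight's.
- meter: Handheld multimeter lying flat, 150 x 75 x 34 mm, a bystander; origin centre of underside.
- brass_mass: Brass knobbed calibration mass, 40 mm across and 58 mm tall, a bystander; origin centre of underside.
- driver: Screwdriver lying on the table near the robot, a bystander; origin about its middle.
Mind the look-alikes: they are no part of the job. Several things have the shape of the link; the one meant has the colours described above.

How it is judged (in metres and radians):
On the way, in this order (a step that is already met when the one before it is completed fails the run):
1. the link hangs by its upper window on the beam's hook, let go (distance between link_upper and peg_seat below 0.012 m and contact force between beam and link above 0.4 N and contact force between the fingers and link below 0.05 N), for 0.2 s.
2. the weight's hook bears in the link's lower window and the chain is kept at 7 to 11.5 N for 1 s (horizontal distance between weight and link_lower below 0.025 m and z of weight_grip in the frame of link between -0.042 and -0.006 m and distance between link_upper and peg_seat below 0.012 m and contact force between link and weight between 7 and 11.5 N), for 1 s.
At the end, for the whole second after the job is handed in: the link hangs by its upper window within 12 mm of the hook seat; the weight hangs by its hook in the link's lower window (within 20 mm sideways, handle centre 6 to 42 mm below the link's bottom), clear of the table; both within 0.25 rad of upright, released, slower than 0.06 m/s (distance between link_upper and peg_seat below 0.012 m and horizontal distance between weight and link_lower below 0.02 m and z of weight_grip in the frame of link between -0.042 and -0.006 m and contact force between beam and link above 1.5 N and contact force between link and weight above 0.8 N and angle between each of link, weight's own z axis and vertical below 0.25 rad and height (world z) of weight above 0.015 m and linear speed of each of weight, link below 0.06 m/s); the robot touches nothing.
It fails at once if the chain is loaded over 15 N (contact force between link and weight above 15 N or contact force between beam and link above 17 N).
It fails at once if a bystander is moved over 20 mm (distance of any of meter, brass_mass, driver from where it was at the start of the episode above 0.02 m).
It also fails if it takes over 72 s, if anything falls off the work surface, if the arm or the gripper's body presses on something with over 40 N, if the wrist force passes 120 N, or if a joint passes its speed limit or range.

## Working session

There is one attempt and no reset: what is moved stays moved. The work goes in short steps, Python scripts to look and compute and a tool call to move; the robot and the scene stay as the last step left them, time stands still between calls to the robot, and variables do not carry over. Pictures are saved under pics/ and viewed, at most 10 in all, crops included, and the job is handed in when it is done.

Besides the shell and the picture viewer there is one more tool, called after "Emit:" as name(argument=value, ...), one argument or row to a line, values as JSON. play_rows: Moves the arm, as the interface text tells. Its arguments: {"type":"object","properties":{"deltas":{"type":"array","items":{"type":"array","items":{"type":"number","minimum":-1,"maximum":1}}},"gripper":{"type":"number"}},"required":["deltas"]}

```bash
mkdir -p pics; cat > h.py <<'E'
from plant import *
import numpy as np, cv2
def P(name):
    m=camera_model(name); im,d=snapshot(name); return m,im,d
def xyz(m,d):
    v,u=np.mgrid[0:480,0:640]; c=np.stack([(u-m["cx"])/m["fx"]*d,(v-m["cy"])/m["fy"]*d,d],-1)
    T=np.linalg.inv(np.array(m["world_to_cam"])); w=c@T[:3,:3].T+T[:3,3]; w[d<=0]=np.nan; return w
E
python3 - <<'E'
from h import *
o=get_obs(); print(o)
for n in("scene","top"):
    m,im,d=P(n); cv2.imwrite(f"pics/{n}.png",im); np.savez(n,im=im,d=d,w=xyz(m,d)); T=np.linalg.inv(np.array(m["world_to_cam"])); print(n,m["fx"],T[:3,3],T[:3,2])
E
```

```text
{'clock': 0.0, 'joint_pos': array([ 8.76125480e+01,  2.05883881e+01,  6.31846375e-01, -2.01255524e-02,
       -7.01368570e+01, -1.65070307e+01]), 'qvel': array([-0.01745715, -0.12368734,  0.11726366, -0.05994187,  0.0088373 ,
       -0.05008898]), 'tau': array([-3.78606856e-04, -5.82720709e+01,  2.93044299e+01,  6.99749932e+00,
        6.73436109e-03, -1.67593330e-04]), 'tool_pos': array([0.21845477, 0.63816098, 0.24464241]), 'orientation': array([ 1.79905075e+02, -8.40058707e-03, -1.89013293e+01]), 'force': array([ 0.11724345, -0.72522349, -0.41883754]), 'moment': array([-0.00449617, -0.00253117, -0.01772098]), 'gripper_force': 0.0, 'opening': 0.08768912412357992}
scene 553.8088721825287 [0.99239148 0.66708498 0.94480398] [-0.41225091 -0.57649723 -0.70547865]
top 552.4706590016008 [0.3394782  0.04584981 1.43950117] [ 0.14881334 -0.014337   -0.98876137]
```

View pics/scene.png

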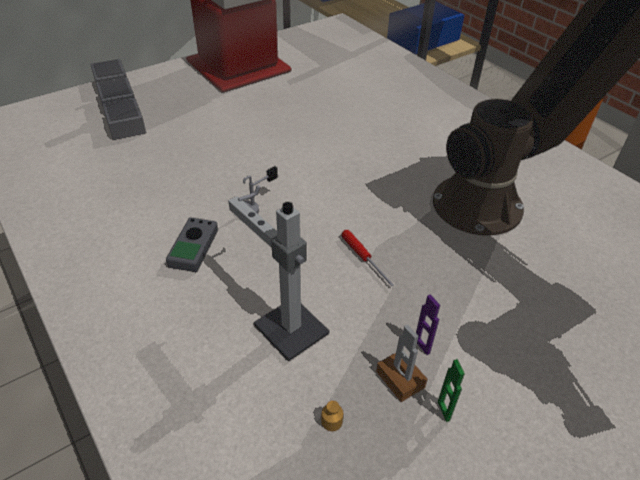

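View pics/top.png

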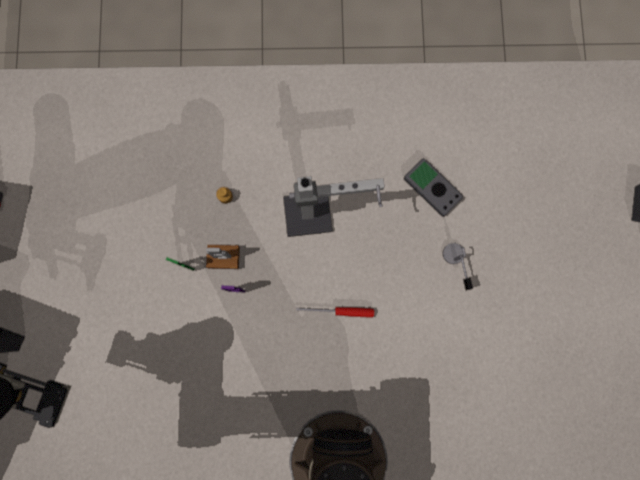

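Candidates for the link in the scene view: a grey plate in the rack (405,352), a purple one (428,325) and a green one (451,390). I choose the grey one, since it is aluminium and stands in the wooden rack. In the top view the link is at (222,253), the hook at (380,195), the weight at (453,252) and its handle at (468,283).

```bash
python3 - <<'E'
from h import *
S=np.load("scene.npz");T=np.load("top.npz")
a=cv2.resize(S["im"][290:430,370:480],None,fx=3,fy=3,interpolation=cv2.INTER_CUBIC)
b=cv2.resize(T["im"][165:215,340:400],None,fx=6,fy=6,interpolation=cv2.INTER_CUBIC)
c=cv2.resize(T["im"][235:300,435:485],None,fx=6,fy=6,interpolation=cv2.INTER_CUBIC)
cv=np.zeros((420,940,3),np.uint8);cv[:420,:330]=a;cv[:300,330:690]=b;cv[:390,640:940]=c
cv2.imwrite("pics/c1.png",cv2.resize(cv,(800,357)))
def rep(n,w,mask):
    p=w[mask]; p=p[~np.isnan(p[:,0])]
    if len(p)<3: print(n,len(p));return
    q=p[:,:2]-p[:,:2].mean(0); e,v=np.linalg.eigh(q.T@q/len(p))
    print(n,len(p),"mean",p.mean(0).round(4),"min",p.min(0).round(3),"max",p.max(0).round(3),"dir",np.degrees(np.arctan2(v[1,1],v[0,1])).round(1),"sd",np.sqrt(e).round(4))
for n,D,boxes in(("S",S,dict(link=(320,400,380,430),beam=(165,255,220,310))),("T",T,dict(rack=(235,275,195,245),beam=(170,215,285,400),weight=(235,295,435,485)))):
    w=D["w"]
    print(n,"table z",np.nanmedian(w[300:310,200:600,2]) if n=="T" else np.nanmedian(w[180:190,60:200,2]))
    for k,(r0,r1,c0,c1) in boxes.items():
        M=np.zeros((480,640),bool);M[r0:r1,c0:c1]=1; z=w[...,2]
        hs=cv2.cvtColor(D["im"],cv2.COLOR_BGR2HSV)
        if k in("link","rack"):
            grey=hs[...,1]<70
            rep(n+k+" link z>.05",w,M&(z>.05)&grey); rep(n+k+" tab",w,M&(z>.125)&grey); rep(n+k+" racktop",w,M&(z>.024)&(z<.04)&~grey)
        elif k=="beam": rep(n+" beam top",w,M&(z>.24)&(z<.27)); rep(n+" post",w,M&(z>.31)); 
        else:
            rep(n+" hook z>.09",w,M&(z>.09)); rep(n+" blk",w,M&(z>.05)&(hs[...,2]<50)); rep(n+" disc",w,M&(z>.008)&(z<.02))
E
```

```text
S table z 0.0018952605739546158
Slink link z>.05 701 mean [0.5136 0.2864 0.1096] min [0.421 0.229 0.05 ] max [0.52  0.308 0.162] dir 48.3 sd [0.0111 0.0174]
Slink tab 244 mean [0.5157 0.287  0.1464] min [0.509 0.269 0.125] max [0.52  0.308 0.162] dir 91.5 sd [0.0025 0.0096]
Slink racktop 885 mean [0.5178 0.2909 0.0322] min [0.423 0.23  0.024] max [0.546 0.327 0.04 ] dir 48.8 sd [0.0237 0.0265]
S beam top 1282 mean [0.6341 0.0009 0.2532] min [ 0.587 -0.109  0.24 ] max [0.654 0.092 0.27 ] dir 91.9 sd [0.0141 0.0674]
S post 444 mean [0.6282 0.0708 0.3288] min [0.609 0.051 0.31 ] max [0.641 0.083 0.348] dir 143.4 sd [0.007  0.0099]
T table z -0.00037249581036602475
Track link z>.05 149 mean [0.5136 0.2848 0.1198] min [0.511 0.265 0.051] max [0.519 0.311 0.163] dir 89.5 sd [0.0022 0.0128]
Track tab 68 mean [0.5145 0.2869 0.1519] min [0.511 0.272 0.13 ] max [0.519 0.303 0.163] dir 89.3 sd [0.0025 0.0094]
Track racktop 527 mean [0.5116 0.2832 0.0316] min [0.486 0.246 0.024] max [0.544 0.328 0.04 ] dir 103.3 sd [0.0182 0.0249]
T beam top 1062 mean [ 0.6305 -0.0075  0.2516] min [ 0.59  -0.106  0.24 ] max [0.656 0.103 0.27 ] dir 96.0 sd [0.0128 0.0622]
T post 233 mean [0.6231 0.0664 0.3322] min [0.61  0.051 0.312] max [0.642 0.082 0.348] dir -165.9 sd [0.0086 0.009 ]
T hook z>.09 72 mean [ 0.4631 -0.3209  0.0975] min [ 0.416 -0.334  0.09 ] max [ 0.519 -0.31   0.115] dir -170.5 sd [0.0029 0.0399]
T blk 67 mean [ 0.4282 -0.325   0.0869] min [ 0.416 -0.333  0.068] max [ 0.441 -0.319  0.097] dir -171.7 sd [0.0035 0.007 ]
T disc 292 mean [ 0.5146 -0.3095  0.0135] min [ 0.412 -0.354  0.008] max [ 0.55  -0.272  0.02 ] dir 154.8 sd [0.0133 0.0167]
```

View pics/c1.png

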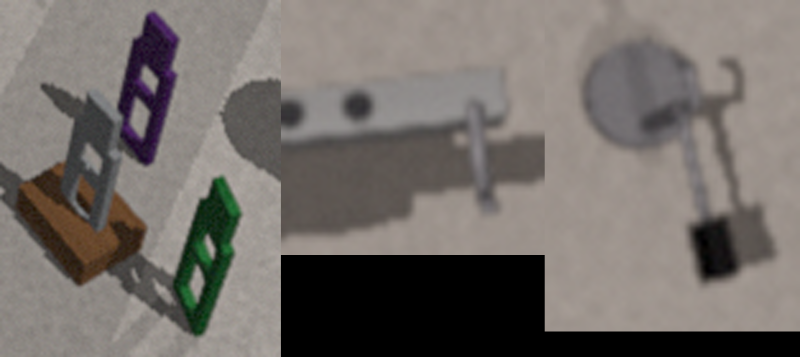

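The crop shows the grey link in the brown rack (crop 90,160), with the purple and green plates free-standing. The hook runs forward from the beam to its tip at (487,205), and the weight's handle is black at (715,248).

```bash
python3 - <<'E'
from h import *
S=np.load("scene.npz");T=np.load("top.npz")
for n,D in(("S",S),("T",T)):
    w=D["w"];hs=cv2.cvtColor(D["im"],cv2.COLOR_BGR2HSV);z=w[...,2]
    for k,lo,hi in(("green",50,80),("purple",125,155)):
        p=w[(hs[...,0]>lo)&(hs[...,0]<hi)&(hs[...,1]>110)&(z>.03)&(w[...,1]>.1)]
        print(n,k,len(p),np.nanmin(p,0).round(3),np.nanmax(p,0).round(3))
    p=w[(abs(z-.252)<.008)&(abs(w[...,0]-.63)<.06)]; 
    B=[]
    for y in np.arange(-.1,.035,.01):
        q=p[abs(p[:,1]-y)<.005]; 
        if len(q)>5: B.append((y,np.percentile(q[:,0],3),np.percentile(q[:,0],97)))
    B=np.array(B);print(B.round(4).tolist())
    h=w[(abs(z-.255)<.022)&(w[...,0]>.58)&(w[...,0]<.625)&(w[...,1]<-.06)&(w[...,1]>-.13)]
    h=h[np.argsort(h[:,0])];print(n,"hook",len(h));print(h[::max(1,len(h)//16)].round(4).tolist())
E
```

```text
S green 598 [-0.077  0.1    0.03 ] [0.504 0.404 0.559]
S purple 557 [-0.076  0.1    0.03 ] [0.434 0.274 0.564]
[[-0.1, 0.5928, 0.6534], [-0.09, 0.6014, 0.6534], [-0.08, 0.6318, 0.6521], [-0.07, 0.6302, 0.6518], [-0.06, 0.6299, 0.6505], [-0.05, 0.6273, 0.6493], [-0.04, 0.6284, 0.6486], [-0.03, 0.6276, 0.6472], [-0.02, 0.6254, 0.6461], [-0.01, 0.6248, 0.6456], [-0.0, 0.6233, 0.6449], [0.01, 0.6228, 0.6441], [0.02, 0.624, 0.6431], [0.03, 0.629, 0.643]]
S hook 81
[[0.5873, -0.1013, 0.2602], [0.5911, -0.0953, 0.2558], [0.5927, -0.0961, 0.2585], [0.5934, -0.0954, 0.2542], [0.5952, -0.0965, 0.2518], [0.5967, -0.0976, 0.2543], [0.5981, -0.1037, 0.2483], [0.5992, -0.0938, 0.2504], [0.6029, -0.0993, 0.2483], [0.6058, -0.0979, 0.2506], [0.6082, -0.094, 0.2493], [0.6108, -0.0972, 0.2508], [0.6131, -0.0936, 0.2467], [0.6167, -0.0944, 0.2529], [0.6198, -0.0937, 0.2472], [0.6216, -0.0975, 0.253], [0.624, -0.0974, 0.2517]]
T green 66 [0.199 0.364 0.036] [0.498 0.8   0.451]
T purple 129 [0.161 0.231 0.031] [0.43  0.834 0.454]
[[-0.1, 0.5939, 0.6552], [-0.09, 0.5968, 0.6533], [-0.08, 0.6323, 0.6532], [-0.07, 0.6312, 0.6521], [-0.06, 0.6311, 0.6515], [-0.05, 0.6295, 0.6493], [-0.04, 0.6292, 0.6496], [-0.03, 0.6271, 0.6478], [-0.02, 0.6272, 0.6477], [-0.01, 0.6255, 0.6458], [-0.0, 0.6238, 0.6458], [0.01, 0.623, 0.6448], [0.02, 0.6231, 0.6433], [0.03, 0.6214, 0.6431]]
T hook 54
[[0.5896, -0.0961, 0.2582], [0.5905, -0.0955, 0.2642], [0.5931, -0.098, 0.2623], [0.594, -0.094, 0.2588], [0.5968, -0.0944, 0.2562], [0.5992, -0.0946, 0.2552], [0.6008, -0.0999, 0.2476], [0.6038, -0.0982, 0.2443], [0.6052, -0.0933, 0.2486], [0.6071, -0.0932, 0.25], [0.6099, -0.0914, 0.2478], [0.6119, -0.098, 0.2487], [0.6139, -0.0957, 0.25], [0.6145, -0.0982, 0.2473], [0.6167, -0.0939, 0.2476], [0.6182, -0.0935, 0.2509], [0.6203, -0.0936, 0.2516], [0.6225, -0.0914, 0.2521]]
```

Emit:
play_rows(
  deltas=[
    [0.05, -0.05, 0, 0, 0, 0.045],
    [0.05, -0.05, 0, 0, 0, 0.045],
    [0.05, -0.05, 0, 0, 0, 0.015],
    [0.045, -0.05, 0, 0, 0, 0],
    [0.04, -0.05, 0, 0, 0, 0],
    [0.04, -0.05, 0, 0, 0, 0],
    [0.03, -0.05, 0, 0, 0, 0],
    [0, -0.03, 0, 0, 0, 0],
    [0, 0, 0, 0, 0, 0],
  ],
  gripper=0.2,
)

```text
clock: 1.0
tool_pos: [0.4449, 0.3501, 0.2455]
orientation: [180.0, 0.0, -0.2]
force: [0.3, 0.6, -0.5]
opening: 0.0525
gripper_force: 0.0
```

Emit:
play_rows(
  deltas=[
    [0.044, -0.04, 0, 0, 0, 0],
    [0.043, -0.039, 0, 0, 0, 0],
    [0, 0, 0, 0, 0, 0],
  ],
)

```text
clock: 1.3
tool_pos: [0.5166, 0.2876, 0.245]
orientation: [179.9, 0.0, -0.2]
force: [-0.3, 0.6, -0.2]
opening: 0.0525
gripper_force: 0.0
```

```bash
python3 - <<'E'
from h import *
print(get_obs()["tool_pos"])
m,im,d=P("wrist");w=xyz(m,d);cv2.imwrite("pics/w1.png",im);T=np.linalg.inv(np.array(m["world_to_cam"]));print(T[:3,3],T[:3,2],m["fx"])
p=w[(abs(w[...,0]-.515)<.03)&(abs(w[...,1]-.287)<.03)&(w[...,2]>.1)&(w[...,2]<.175)]
print(len(p),p.min(0),p.max(0),np.median(p,0))
q=p[p[:,2]>.15];print(len(q),np.percentile(q,[2,98],axis=0),q.mean(0))
E
```

```text
[0.51660811 0.28762356 0.24500235]
[0.58366145 0.28893594 0.382761  ] [-2.51563592e-01  4.71138311e-04 -9.67840657e-01] 359.45588610347875
1533 [0.50898067 0.26631884 0.10000019] [0.51934996 0.30994146 0.15908133] [0.5176573  0.28864425 0.14372942]
656 [[0.51023763 0.27370258 0.15085705]
 [0.51885599 0.30256294 0.15805589]] [0.51499925 0.28821875 0.15617145]
```

View pics/w1.png

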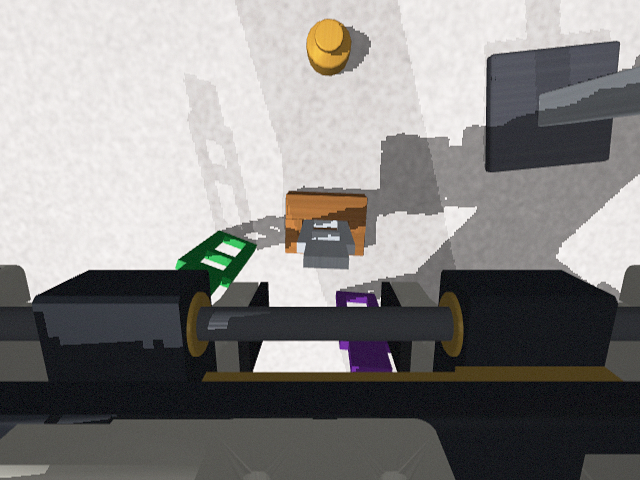

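The grey link stands in the rack under the gripper, with its tab at (325,255). Green is to the left at (215,255) and purple is behind the fingers. I'm descending now.

Emit:
play_rows(
  deltas=[
    [-0.0025, 0.0005, -0.055, 0, 0, 0],
    [0, 0, -0.05, 0, 0, 0],
    [0, 0, -0.026, 0, 0, 0],
    [0, 0, 0, 0, 0, 0],
  ],
)

```text
clock: 1.75
tool_pos: [0.5099, 0.29, 0.1373]
orientation: [179.8, 0.3, 0.0]
force: [1.4, 0.3, -0.1]
opening: 0.0528
gripper_force: 0.0
```

Emit:
play_rows(
  deltas=[
    [0, 0, 0, 0, 0, 0],
    [0, 0, 0, 0, 0, 0],
    [0, 0, 0, 0, 0, 0],
    [0, 0, 0, 0, 0, 0],
    [0, 0, 0, 0, 0, 0],
  ],
  gripper=-1,
)

```text
clock: 2.25
tool_pos: [0.5128, 0.2905, 0.1421]
orientation: [-180.0, -0.1, 0.0]
force: [-0.2, -2.9, 6.0]
opening: 0.0299
gripper_force: 29.9
```

Emit:
play_rows(
  deltas=[
    [0, 0, 0.03, 0, 0, 0],
    [0, 0, 0.05, 0, 0, 0],
    [0, 0, 0.06, 0, 0, 0],
    [0, 0, 0.0575, 0, 0, 0],
    [0, -0.03, 0, 0, 0, 0.014],
    [0, -0.055, 0, 0, 0, 0.014],
    [0, -0.055, 0, 0, 0, 0],
    [0, -0.055, 0, 0, 0, 0],
    [0, -0.055, 0, 0, 0, 0],
    [0, -0.055, 0, 0, 0, 0],
  ],
)

```text
clock: 3.25
tool_pos: [0.5117, 0.0451, 0.2989]
orientation: [-179.9, -0.0, 5.1]
force: [1.0, -0.7, -1.2]
opening: 0.0299
gripper_force: 29.9
```

Emit:
play_rows(
  deltas=[
    [0, -0.055, 0, 0, 0, 0],
    [0.01, -0.055, 0, 0, 0, 0],
    [0.01, -0.055, 0, 0, 0, 0],
    [0, -0.013, 0, 0, 0, 0],
    [0, 0, 0, 0, 0, 0],
    [0, 0, 0, 0, 0, 0],
  ],
)

```text
clock: 3.85
tool_pos: [0.5281, -0.0956, 0.2986]
orientation: [-180.0, -0.0, 5.0]
force: [0.2, -0.3, -0.9]
opening: 0.0298
gripper_force: 29.9
```

```bash
python3 - <<'E'
from h import *
o=get_obs();print(o["tool_pos"],o["orientation"],o["opening"],o["force"])
m,im,d=P("wrist");w=xyz(m,d);cv2.imwrite("pics/w2.png",im);np.savez("w2",im=im,w=w)
m,im,d=P("scene");ws=xyz(m,d);np.savez("s2",im=im,w=ws)
cv2.imwrite("pics/s2.png",np.hstack([cv2.resize(im[130:280,200:350],(400,400)),cv2.resize(cv2.imread("pics/w2.png")[60:420,140:500],(400,400))]))
h=w[(abs(w[...,2]-.255)<.02)&(w[...,0]>.575)&(w[...,0]<.622)&(abs(w[...,1]+.096)<.03)]
h=h[np.argsort(h[:,0])]; print(len(h))
for a in np.arange(.58,.622,.004):
    q=h[abs(h[:,0]-a)<.002]
    if len(q)>3: print(a.round(3),len(q),q.mean(0).round(4),q[:,1].min().round(4),q[:,1].max().round(4),q[:,2].max().round(4))
tp=o["tool_pos"]
for ww in(w,ws):
    l=ww[(abs(ww[...,0]-tp[0])<.03)&(abs(ww[...,1]-tp[1])<.026)&(ww[...,2]>.15)&(ww[...,2]<.27)]
    for z in np.arange(.16,.27,.02):
        q=l[abs(l[:,2]-z)<.01]
        if len(q)>5: print(z.round(2),len(q),q.mean(0).round(4),q.min(0).round(4),q.max(0).round(4))
E
```

```text
[ 0.52807511 -0.09561197  0.29863481] [-1.79968403e+02 -4.51294653e-03  4.99624502e+00] 0.029795905184294886 [ 0.24164748 -0.25884094 -0.91032827]
1149
0.588 55 [ 0.589  -0.0962  0.259 ] -0.0996 -0.0928 0.2608
0.592 136 [ 0.592  -0.0962  0.2596] -0.1 -0.0925 0.2618
0.596 137 [ 0.596  -0.0956  0.255 ] -0.0999 -0.0918 0.26
0.6 131 [ 0.6    -0.0953  0.2489] -0.0993 -0.0914 0.2544
0.604 133 [ 0.604  -0.095   0.2478] -0.099 -0.091 0.2498
0.608 132 [ 0.608  -0.0946  0.2478] -0.0986 -0.0907 0.25
0.612 138 [ 0.612  -0.0941  0.2479] -0.0982 -0.0903 0.2506
0.616 144 [ 0.616  -0.0937  0.2486] -0.0977 -0.0899 0.2508
0.62 143 [ 0.6201 -0.0933  0.2493] -0.0973 -0.0895 0.2519
0.16 109 [ 0.5332 -0.0944  0.1669] [ 0.5317 -0.1169  0.1623] [ 0.5348 -0.0731  0.17  ]
0.18 556 [ 0.531  -0.0951  0.177 ] [ 0.5245 -0.1167  0.17  ] [ 0.5352 -0.0729  0.19  ]
0.2 243 [ 0.5332 -0.0943  0.2005] [ 0.5252 -0.1165  0.19  ] [ 0.5355 -0.0728  0.2099]
0.22 351 [ 0.5339 -0.0942  0.2223] [ 0.5315 -0.1163  0.2103] [ 0.5357 -0.0726  0.23  ]
0.24 1017 [ 0.5319 -0.0945  0.2371] [ 0.5253 -0.1161  0.2301] [ 0.5362 -0.0724  0.25  ]
0.26 627 [ 0.5344 -0.0937  0.262 ] [ 0.5299 -0.116   0.2501] [ 0.5364 -0.0721  0.27  ]
0.18 34 [ 0.532  -0.1122  0.1812] [ 0.5246 -0.1198  0.1721] [ 0.5357 -0.1065  0.1898]
0.2 50 [ 0.5309 -0.1058  0.2009] [ 0.5238 -0.1197  0.1906] [ 0.5352 -0.074   0.2098]
0.22 90 [ 0.5309 -0.093   0.2204] [ 0.5229 -0.1201  0.2102] [ 0.5359 -0.0736  0.2299]
0.24 121 [ 0.5307 -0.0947  0.2394] [ 0.5239 -0.1194  0.2302] [ 0.5359 -0.074   0.2499]
0.26 101 [ 0.5311 -0.0928  0.2599] [ 0.5234 -0.1196  0.2504] [ 0.5366 -0.0727  0.2697]
```

View pics/s2.png

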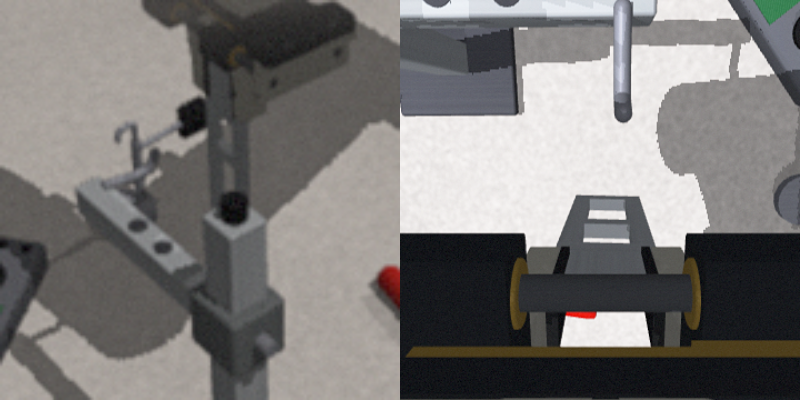

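The scene crop (left half) shows the held link near the post. In the wrist crop (right half) the hook tip is at (623,105), straight ahead of the link's window at (607,210). The alignment is good.

Emit:
play_rows(
  deltas=[
    [0, 0, 0.003, 0, 0, 0],
    [0.024, 0, 0, 0, 0, 0],
    [0.024, 0, 0, 0, 0, 0],
    [0.024, 0, 0, 0, 0, 0],
    [0.022, 0, 0, 0, 0, 0],
    [0, 0, 0, 0, 0, 0],
    [0, 0, 0, 0, 0, 0],
  ],
)

```text
clock: 4.65
tool_pos: [0.6034, -0.0951, 0.3008]
orientation: [-180.0, 0.0, 5.1]
force: [-0.0, 0.4, -1.6]
opening: 0.0295
gripper_force: 29.9
```

Emit:
play_rows(
  deltas=[
    [0, 0, -0.007, 0, 0, 0],
    [0, 0, -0.006, 0, 0, 0],
    [0, 0, -0.004, 0, 0, 0],
    [0, 0, 0, 0, 0, 0],
    [0, 0, 0, 0, 0, 0],
  ],
)

```text
clock: 5.15
tool_pos: [0.6033, -0.096, 0.2877]
orientation: [180.0, -0.0, 5.0]
force: [-0.1, 1.0, -2.1]
opening: 0.0297
gripper_force: 29.9
```

```bash
python3 - <<'E'
from h import *
o=get_obs();print(o["tool_pos"],o["orientation"],o["opening"],o["force"])
m,im,d=P("wrist");w=xyz(m,d);cv2.imwrite("pics/w3.png",im[100:420,180:500])
m,im,d=P("scene");w=xyz(m,d);cv2.imwrite("pics/s3.png",cv2.resize(im[130:280,200:350],(500,500)))
E
```

```text
[ 0.60326724 -0.09600345  0.28766981] [ 1.79994200e+02 -5.20981656e-03  5.04289469e+00] 0.029655121972356185 [-0.13523615  0.9760122  -2.05620146]
```

Emit:
play_rows(
  deltas=[
    [0, 0, -0.003, 0, 0, 0],
    [0, 0, 0, 0, 0, 0],
  ],
)

```text
clock: 5.45
tool_pos: [0.6033, -0.0959, 0.2848]
orientation: [-180.0, 0.0, 5.0]
force: [0.8, 0.6, -1.2]
opening: 0.03
gripper_force: 29.9
```

Emit:
play_rows(
  deltas=[
    [0, 0, -0.0015, 0, 0, 0],
    [0, 0, 0, 0, 0, 0],
  ],
)

```text
clock: 5.65
tool_pos: [0.6033, -0.0959, 0.2838]
orientation: [-180.0, 0.0, 5.0]
force: [-0.4, -0.0, -1.9]
opening: 0.0301
gripper_force: 29.9
```

Emit:
play_rows(
  deltas=[
    [0, 0, -0.001, 0, 0, 0],
    [0, 0, 0, 0, 0, 0],
  ],
)

```text
clock: 5.85
tool_pos: [0.6034, -0.0959, 0.2831]
orientation: [-180.0, 0.0, 5.0]
force: [0.5, -0.2, -1.6]
opening: 0.0295
gripper_force: 29.9
```

Emit:
play_rows(
  deltas=[
    [0, 0, -0.001, 0, 0, 0],
    [0, 0, 0, 0, 0, 0],
  ],
)

```text
clock: 6.05
tool_pos: [0.6034, -0.0959, 0.2822]
orientation: [-180.0, 0.0, 5.0]
force: [-0.3, 0.3, -1.3]
opening: 0.0296
gripper_force: 29.9
```

Emit:
play_rows(
  deltas=[
    [0, 0, -0.001, 0, 0, 0],
    [0, 0, 0, 0, 0, 0],
  ],
)

```text
clock: 6.25
tool_pos: [0.6035, -0.096, 0.2819]
orientation: [180.0, -0.0, 5.0]
force: [-1.5, -0.4, 0.0]
opening: 0.0298
gripper_force: 29.9
```

Emit:
play_rows(
  deltas=[
    [0, 0, -0.001, 0, 0, 0],
    [0, 0, 0, 0, 0, 0],
  ],
)

```text
clock: 6.45
tool_pos: [0.6035, -0.096, 0.2816]
orientation: [180.0, -0.1, 5.1]
force: [-0.9, 2.7, 5.2]
opening: 0.0296
gripper_force: 29.9
```

Emit:
play_rows(
  deltas=[
    [0, 0, 0.0005, 0, 0, 0],
    [0, 0, 0, 0, 0, 0],
    [0, 0, 0, 0, 0, 0],
    [0, 0, 0, 0, 0, 0],
  ],
  gripper=0.1,
)

```text
clock: 6.85
tool_pos: [0.6034, -0.0959, 0.2809]
orientation: [-180.0, 0.0, 5.0]
force: [0.6, -0.1, 0.0]
opening: 0.0473
gripper_force: 0.0
```

Emit:
play_rows(
  deltas=[
    [0, 0, 0.02, 0, 0, 0],
    [0, 0, 0.04, 0, 0, 0],
    [0, 0, 0.03, 0, 0, 0],
    [-0.05, 0, 0, 0, 0, 0],
    [-0.05, 0, 0, 0, 0, 0],
    [-0.05, 0, 0, 0, 0, 0],
    [0, -0.05, 0, 0, 0, 0],
    [0, -0.05, 0, 0, 0, 0],
    [0, 0, 0, 0, 0, 0],
  ],
)

```text
clock: 7.75
tool_pos: [0.4828, -0.1787, 0.3532]
orientation: [180.0, 0.0, 4.9]
force: [1.0, 0.2, -0.2]
opening: 0.0482
gripper_force: 0.0
```

```bash
python3 - <<'E'
from h import *
print(get_obs()["tool_pos"])
m,im,d=P("scene");ws=xyz(m,d);np.savez("s4",im=im,w=ws)
m2,it,dt=P("top");wt=xyz(m2,dt);np.savez("t4",im=it,w=wt)
m3,iw,dw=P("wrist");ww=xyz(m3,dw);np.savez("w4",im=iw,w=ww)
cv2.imwrite("pics/s4.png",np.hstack([cv2.resize(im[150:300,190:310],(320,400)),cv2.resize(iw,(480,400))]))
for ww_ in(ws,wt):
    l=ww_[(abs(ww_[...,0]-.605)<.03)&(abs(ww_[...,1]+.095)<.03)&(ww_[...,2]>.13)&(ww_[...,2]<.3)]
    for z in np.arange(.15,.3,.015):
        q=l[abs(l[:,2]-z)<.0075]
        if len(q)>5: print(z.round(3),len(q),q.mean(0).round(4),q.min(0).round(4),q.max(0).round(4))
E
```

```text
[ 0.48277098 -0.17874992  0.35322375]
0.21 36 [ 0.606  -0.0913  0.2135] [ 0.5989 -0.1228  0.2048] [ 0.6104 -0.0746  0.2174]
0.225 89 [ 0.6063 -0.0942  0.2238] [ 0.5989 -0.1197  0.2175] [ 0.611  -0.0726  0.2324]
0.24 53 [ 0.6075 -0.0912  0.2421] [ 0.6006 -0.1212  0.2329] [ 0.6199 -0.0744  0.2475]
0.255 160 [ 0.6138 -0.0908  0.2544] [ 0.5867 -0.1184  0.2476] [ 0.635  -0.0671  0.2624]
0.27 77 [ 0.6069 -0.0931  0.2694] [ 0.5892 -0.1163  0.2627] [ 0.6113 -0.075   0.277 ]
0.285 68 [ 0.6074 -0.0926  0.285 ] [ 0.6007 -0.1108  0.2776] [ 0.6108 -0.0797  0.2924]
```

View pics/s4.png

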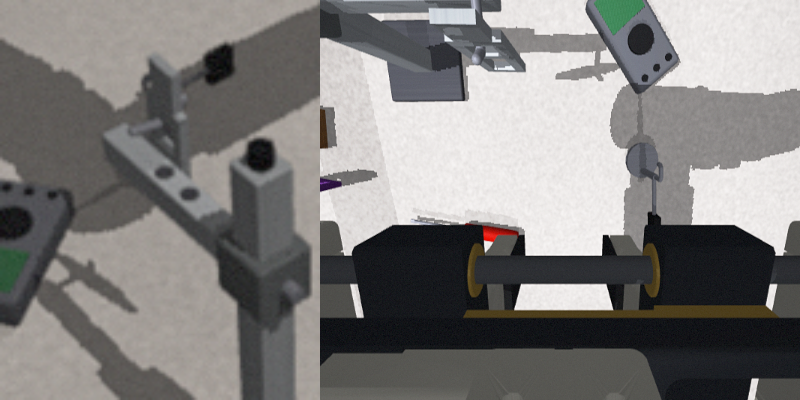

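The scene crop shows the link hanging on the hook at (165,110) and upright. The wrist view shows the weight's disc at (642,158) and its handle at (655,220). I'm moving above the handle.

Emit:
play_rows(
  deltas=[
    [-0.022, -0.05, -0.02, 0, 0, 0.011],
    [-0.022, -0.05, -0.03, 0, 0, 0.011],
    [-0.022, -0.045, -0.04, 0, 0, 0],
    [0, -0.04, -0.035, 0, 0, 0],
    [0, 0, 0, 0, 0, 0],
    [0, 0, 0, 0, 0, 0],
  ],
)

```text
clock: 8.5
tool_pos: [0.431, -0.3228, 0.2533]
orientation: [-180.0, 0.1, 9.0]
force: [0.7, 0.0, 0.8]
opening: 0.048
gripper_force: 0.0
```

```bash
python3 - <<'E'
from h import *
o=get_obs();print(o["tool_pos"],o["orientation"])
m3,iw,dw=P("wrist");w=xyz(m3,dw);np.savez("w5",im=iw,w=w)
M=(abs(w[...,0]-.47)<.12)&(abs(w[...,1]+.315)<.05)&(w[...,2]<.14)
z=w[...,2];dark=iw.max(2)<50
r,c=np.where(M&(z>.05));r0,r1,c0,c1=r.min()-10,r.max()+10,c.min()-20,c.max()+20;print(r0,r1,c0,c1)
cr=iw[max(r0,0):r1,max(c0,0):c1];f=min(600/cr.shape[0],800/cr.shape[1]);cv2.imwrite("pics/w5.png",cv2.resize(cr,None,fx=f,fy=f))
for a in np.arange(.41,.56,.005):
    q=w[M&(abs(w[...,0]-a)<.0025)&(z>.05)]
    if len(q): print(a.round(3),len(q),q.mean(0).round(4),"y",q[:,1].min().round(4),q[:,1].max().round(4),"z",q[:,2].min().round(3),q[:,2].max().round(4))
q=w[M&(abs(z-.014)<.004)&(w[...,0]>.46)];print("disc",q.mean(0),np.percentile(q,[1,99],axis=0))
(cx,cy),rad=cv2.minEnclosingCircle(q[:,:2].astype(np.float32)*1000);print(cx,cy,rad)
q=w[M&(z>.088)&(w[...,0]<.46)&(z<.096)];print("handle top",len(q),q.mean(0),cv2.minAreaRect(q[:,:2].astype(np.float32)*1000))
E
```

```text
[ 0.4310328  -0.32280639  0.25325277] [-1.79957277e+02  1.01487351e-01  8.97327013e+00]
115 265 304 357
0.415 66 [ 0.4154 -0.3286  0.0905] y -0.3348 -0.3229 z 0.088 0.0924
0.42 80 [ 0.42   -0.3281  0.0905] y -0.334 -0.322 z 0.088 0.0922
0.425 79 [ 0.4251 -0.3271  0.0906] y -0.3332 -0.3212 z 0.089 0.0921
0.43 81 [ 0.43   -0.3264  0.0906] y -0.3324 -0.3205 z 0.088 0.0923
0.435 79 [ 0.435  -0.3256  0.0907] y -0.3316 -0.3197 z 0.089 0.0931
0.44 118 [ 0.4404 -0.3244  0.0862] y -0.3307 -0.3191 z 0.059 0.0919
0.445 58 [ 0.4442 -0.3251  0.0759] y -0.3298 -0.3207 z 0.058 0.0897
0.45 41 [ 0.45   -0.3229  0.076 ] y -0.326 -0.3199 z 0.074 0.0775
0.455 38 [ 0.4551 -0.3221  0.0763] y -0.3251 -0.3192 z 0.074 0.0779
0.46 40 [ 0.4598 -0.3213  0.076 ] y -0.3243 -0.3183 z 0.073 0.0778
0.465 41 [ 0.4648 -0.3205  0.076 ] y -0.3236 -0.3175 z 0.074 0.0783
0.47 43 [ 0.4699 -0.3197  0.076 ] y -0.3227 -0.3167 z 0.074 0.0786
0.475 42 [ 0.4751 -0.3188  0.0761] y -0.3218 -0.3159 z 0.074 0.0779
0.48 42 [ 0.4801 -0.318   0.0759] y -0.321 -0.3151 z 0.073 0.0782
0.485 42 [ 0.4851 -0.3172  0.0762] y -0.3202 -0.3143 z 0.074 0.0783
0.49 41 [ 0.49   -0.3164  0.0768] y -0.3193 -0.3134 z 0.074 0.0835
0.495 66 [ 0.4952 -0.3151  0.0935] y -0.3198 -0.3103 z 0.081 0.1066
0.5 58 [ 0.4998 -0.3145  0.1027] y -0.3192 -0.3108 z 0.081 0.1083
0.505 48 [ 0.505  -0.3135  0.1072] y -0.3162 -0.3109 z 0.105 0.109
0.51 52 [ 0.5101 -0.3126  0.1067] y -0.3154 -0.3093 z 0.103 0.1083
0.515 51 [ 0.5149 -0.3118  0.105 ] y -0.3145 -0.3087 z 0.101 0.1085
0.52 10 [ 0.518  -0.3111  0.1023] y -0.313 -0.3093 z 0.101 0.1041
disc [ 0.51348116 -0.31182558  0.01272044] [[ 0.48649303 -0.33819375  0.01091226]
 [ 0.53791091 -0.28635381  0.01446487]]
512.0908203125 -312.25421142578125 27.872329711914062
handle top 467 [ 0.42797713 -0.32678266  0.09054766] ((427.6451416015625, -326.7829284667969), (29.465534210205078, 11.342653274536133), 9.502936363220215)
```

View pics/w5.png

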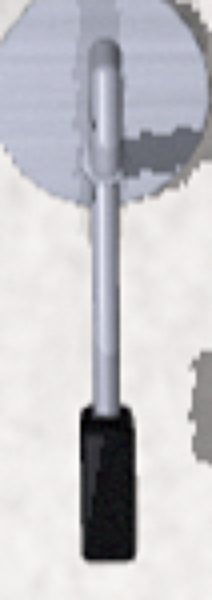

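The crop shows the weight from above: the hook bend at (105,45–170), the rod, and the black handle at (107,485). The axis is straight, with a yaw of about 9.3°.

```bash
python3 - <<'E'
from h import *
print(get_obs()["joint_pos"].round(1))
S=np.load("s4.npz")["w"];W=np.load("w4.npz")["w"]
for n,w in(("s",S),("w",W)):
    q=w[(abs(w[...,0]-.605)<.012)&(abs(w[...,1]+.095)<.03)&(w[...,2]>.265)&(w[...,2]<.31)]
    print(n,len(q),np.percentile(q,[1,50,99],axis=0).round(4))
    q=w[(abs(w[...,0]-.605)<.02)&(abs(w[...,1]+.095)<.026)&(w[...,2]>.14)&(w[...,2]<.2)]
    if len(q):print(n,len(q),np.percentile(q,[1,50,99],axis=0).round(4))
E
```

```text
[-15.9   7.4 -15.8   0.  -66.9 114.9]
s 203 [[ 0.6007 -0.1144  0.2653]
 [ 0.6079 -0.0924  0.2866]
 [ 0.6105 -0.0797  0.3007]]
w 2533 [[ 0.6007 -0.1089  0.2654]
 [ 0.603  -0.0955  0.2944]
 [ 0.6102 -0.0786  0.2981]]
w 819 [[ 0.6001 -0.1191  0.1472]
 [ 0.6029 -0.0965  0.1611]
 [ 0.6106 -0.076   0.1988]]
```

Emit:
play_rows(
  deltas=[
    [0, 0, 0, 0, 0, -0.047],
    [0, 0, 0, 0, 0, -0.047],
    [0, 0, 0, 0, 0, -0.047],
    [0, 0, 0, 0, 0, -0.047],
    [0, 0, 0, 0, 0, -0.047],
    [0, 0, 0, 0, 0, -0.047],
    [0, 0, 0, 0, 0, -0.047],
    [0, 0, 0, 0, 0, -0.047],
    [0, 0, 0, 0, 0, -0.047],
    [0, 0, 0, 0, 0, -0.047],
  ],
)

```text
clock: 9.55
tool_pos: [0.4323, -0.3218, 0.2556]
orientation: [-179.9, -0.1, -75.8]
force: [-0.3, -0.1, -0.2]
opening: 0.0479
gripper_force: 0.0
```

Emit:
play_rows(
  deltas=[
    [0, 0, 0, 0, 0, -0.047],
    [0, 0, 0, 0, 0, -0.047],
    [0, 0, 0, 0, 0, -0.047],
    [0, 0, 0, 0, 0, -0.047],
    [0, 0, 0, 0, 0, -0.047],
    [0, 0, 0, 0, 0, -0.047],
    [0, 0, 0, 0, 0, -0.047],
    [0, 0, 0, 0, 0, -0.047],
    [0, 0, 0, 0, 0, -0.047],
    [0, 0, 0, 0, 0, -0.047],
  ],
)

```text
clock: 10.55
tool_pos: [0.4323, -0.3218, 0.2556]
orientation: [-179.9, 0.1, -160.4]
force: [0.5, 0.2, 0.7]
opening: 0.0478
gripper_force: 0.0
```

Emit:
play_rows(
  deltas=[
    [0, 0, 0, 0, 0, -0.047],
    [-0.004, -0.005, -0.04, 0, 0, -0.011],
    [0, 0, 0, 0, 0, 0],
    [0, 0, 0, 0, 0, 0],
  ],
  gripper=-0.1,
)

```text
clock: 10.95
tool_pos: [0.4285, -0.3263, 0.2231]
orientation: [-180.0, 0.0, -170.5]
force: [-0.2, 0.2, 0.7]
opening: 0.0396
gripper_force: 0.0
```

Emit:
play_rows(
  deltas=[
    [-0.001, -0.0005, -0.055, 0, 0, 0],
    [0, 0, -0.055, 0, 0, 0],
    [0, 0, -0.05, 0, 0, 0],
    [0, 0, -0.024, 0, 0, 0],
    [0, 0, 0, 0, 0, 0],
  ],
)

```text
clock: 11.45
tool_pos: [0.4267, -0.3268, 0.0736]
orientation: [179.9, -0.2, -170.5]
force: [0.3, 0.9, 0.8]
opening: 0.0393
gripper_force: 0.0
```

Emit:
play_rows(
  deltas=[
    [0, 0, 0, 0, 0, 0],
    [0, 0, 0, 0, 0, 0],
    [0, 0, 0, 0, 0, 0],
    [0, 0, 0, 0, 0, 0],
    [0, 0, 0, 0, 0, 0],
    [0, 0, 0, 0, 0, 0],
  ],
  gripper=-1,
)

```text
clock: 12.05
tool_pos: [0.4276, -0.3278, 0.0758]
orientation: [-179.9, 0.1, -170.6]
force: [-2.0, 0.6, 6.6]
opening: 0.0123
gripper_force: 30.0
```

Emit:
play_rows(
  deltas=[
    [0, 0, 0.01, 0, 0, 0],
    [0, 0, 0.02, 0, 0, 0],
    [0, 0, 0.025, 0, 0, 0],
    [0, 0, 0.025, 0, 0, 0],
    [0, 0, 0.019, 0, 0, 0],
    [0, 0, 0, 0, 0, 0],
    [0, 0, 0, 0, 0, 0],
  ],
)

```text
clock: 12.75
tool_pos: [0.4267, -0.3272, 0.1537]
orientation: [180.0, 0.0, -170.7]
force: [0.2, -0.3, -1.9]
opening: 0.0117
gripper_force: 30.0
```

```bash
python3 - <<'E'
from h import *
o=get_obs();print(o["tool_pos"],o["orientation"],o["force"],o["moment"])
m,im,d=P("scene");w=xyz(m,d)
M=(w[...,0]>.4)&(w[...,0]<.58)&(abs(w[...,1]+.315)<.06)&(w[...,2]>.03)&(w[...,2]<.25)
for a in np.arange(.43,.56,.008):
    q=w[M&(abs(w[...,0]-a)<.004)]
    if len(q): print(a.round(3),len(q),q.mean(0).round(4),"z",q[:,2].min().round(3),q[:,2].max().round(4))
r,c=np.where(M);cv2.imwrite("pics/s6.png",cv2.resize(im[r.min()-15:r.max()+15,c.min()-15:c.max()+15],None,fx=5,fy=5,interpolation=2))
E
```

```text
[ 0.42665239 -0.32718585  0.15369838] [ 1.79975206e+02  3.76660240e-03 -1.70656406e+02] [ 0.23184841 -0.31870085 -1.94577114] [0.09512831 0.03009746 0.0155199 ]
0.43 120 [ 0.4312 -0.3055  0.1854] z 0.136 0.2479
0.438 187 [ 0.4382 -0.312   0.1922] z 0.139 0.2499
0.446 185 [ 0.446  -0.3011  0.2284] z 0.152 0.2494
0.454 194 [ 0.4541 -0.3272  0.2269] z 0.153 0.25
0.462 116 [ 0.4614 -0.3288  0.2163] z 0.152 0.2465
0.47 49 [ 0.4684 -0.3456  0.2092] z 0.153 0.2283
0.478 5 [ 0.4778 -0.3194  0.1552] z 0.153 0.1578
0.486 7 [ 0.486  -0.3164  0.157 ] z 0.152 0.1604
0.494 65 [ 0.495  -0.3149  0.1523] z 0.121 0.1862
0.502 24 [ 0.501  -0.3224  0.1417] z 0.09 0.1893
0.51 29 [ 0.5107 -0.3236  0.1275] z 0.089 0.1907
0.518 37 [ 0.5175 -0.3217  0.1137] z 0.089 0.1901
0.526 40 [ 0.5264 -0.3123  0.0916] z 0.081 0.0959
0.534 48 [ 0.5342 -0.3094  0.0897] z 0.079 0.0959
0.542 2 [ 0.5382 -0.31    0.0902] z 0.089 0.0916
```

View pics/s6.png

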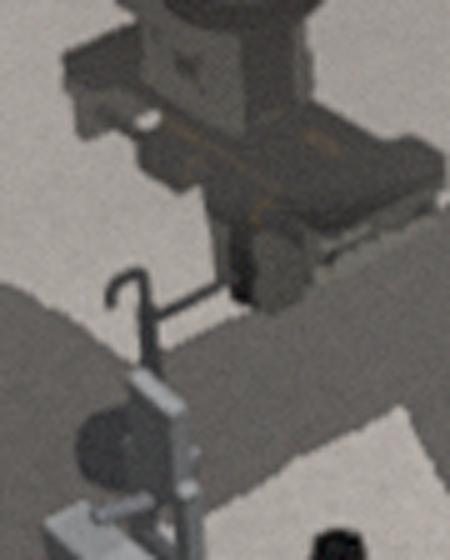

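The crop shows the weight held level, with its hook opening toward +x at (125,290). It is well away from the hanging link at (160,440).

Emit:
play_rows(
  deltas=[
    [0.01, 0.03, 0, 0, 0, -0.012],
    [0.01, 0.05, 0, 0, 0, -0.012],
    [0.01, 0.05, 0, 0, 0, 0],
    [0.01, 0.05, 0, 0, 0, 0],
    [0.008, 0.05, 0, 0, 0, 0],
    [0, 0.03, 0, 0, 0, 0],
    [0, 0.015, 0, 0, 0, 0],
    [0, 0, 0, 0, 0, 0],
    [0, 0, 0, 0, 0, 0],
  ],
)

```text
clock: 13.7
tool_pos: [0.4651, -0.1077, 0.1534]
orientation: [-180.0, -0.1, -174.9]
force: [-0.7, -0.9, -3.3]
opening: 0.0119
gripper_force: 30.0
```

```bash
python3 - <<'E'
from h import *
o=get_obs();print(o["tool_pos"],o["orientation"],o["force"])
m,im,d=P("scene");w=xyz(m,d)
M=(w[...,0]>.5)&(w[...,0]<.62)&(abs(w[...,1]+.105)<.035)&(w[...,2]>.08)&(w[...,2]<.32)
for a in np.arange(.5,.62,.006):
    q=w[M&(abs(w[...,0]-a)<.003)]
    if len(q): print(a.round(3),len(q),q.mean(0).round(4),"y",q[:,1].min().round(3),q[:,1].max().round(3),"z",q[:,2].min().round(3),q[:,2].max().round(4))
r,c=np.where(M);cv2.imwrite("pics/s7.png",cv2.resize(im[r.min()-15:r.max()+15,c.min()-15:c.max()+15],None,fx=4.5,fy=4.5,interpolation=2)[:600,:800])
E
```

```text
[ 0.46507539 -0.10771029  0.15343827] [-1.79994025e+02 -6.66987215e-02 -1.74928653e+02] [-0.6536739  -0.91442027 -3.25425098]
0.5 109 [ 0.5014 -0.1052  0.2622] y -0.137 -0.076 z 0.206 0.3138
0.506 76 [ 0.5043 -0.1257  0.2505] y -0.14 -0.092 z 0.205 0.3104
0.536 5 [ 0.5374 -0.1021  0.1854] y -0.105 -0.1 z 0.182 0.1884
0.542 7 [ 0.5422 -0.101   0.1861] y -0.104 -0.099 z 0.185 0.1875
0.548 7 [ 0.5477 -0.1019  0.1845] y -0.105 -0.098 z 0.18 0.187
0.554 12 [ 0.554  -0.1011  0.1812] y -0.104 -0.097 z 0.174 0.1861
0.56 1 [ 0.5575 -0.0956  0.1792] y -0.096 -0.096 z 0.179 0.1792
0.572 4 [ 0.574  -0.099   0.0847] y -0.114 -0.091 z 0.082 0.0898
0.578 10 [ 0.5761 -0.0989  0.0848] y -0.106 -0.091 z 0.081 0.0889
0.584 1 [ 0.587  -0.0979  0.2597] y -0.098 -0.098 z 0.26 0.2597
0.59 9 [ 0.591  -0.0966  0.2604] y -0.1 -0.095 z 0.256 0.2651
0.596 1 [ 0.5989 -0.0776  0.2613] y -0.078 -0.078 z 0.261 0.2613
0.602 129 [ 0.6024 -0.085   0.2566] y -0.114 -0.074 z 0.204 0.3013
0.608 350 [ 0.6082 -0.0951  0.2586] y -0.122 -0.072 z 0.212 0.3021
0.614 16 [ 0.6135 -0.0988  0.2507] y -0.113 -0.091 z 0.218 0.2948
```

Emit:
play_rows(
  deltas=[
    [0.012, 0.002, 0, 0, 0, 0],
    [0.014, 0.002, 0, 0, 0, 0],
    [0.014, 0.001, 0, 0, 0, 0],
    [0.013, 0.001, 0, 0, 0, 0],
    [0.012, 0.001, 0, 0, 0, 0],
    [0.0095, 0, 0, 0, 0, 0],
    [0, 0, 0, 0, 0, 0],
    [0, 0, 0, 0, 0, 0],
  ],
)

```text
clock: 14.55
tool_pos: [0.5248, -0.1018, 0.1537]
orientation: [180.0, -0.0, -175.0]
force: [-0.2, -0.0, -1.9]
opening: 0.0117
gripper_force: 30.0
```

```bash
python3 - <<'E'
from h import *
o=get_obs();print(o["tool_pos"],o["orientation"],o["force"],o["moment"])
m,im,d=P("scene");w=xyz(m,d)
M=(w[...,0]>.59)&(w[...,0]<.625)&(abs(w[...,1]+.1)<.025)&(w[...,2]>.27)&(w[...,2]<.32)
q=w[M];print("tab",np.percentile(q,[2,50,98],axis=0).round(4))
c=cv2.resize(im[165:255,215:300],None,fx=5,fy=5,interpolation=2)
m,im,d=P("top");c2=cv2.resize(im[170:235,345:410],(450,450),interpolation=2);cv2.imwrite("pics/s8.png",np.hstack([c[:450],c2])[:,:800] if 0 else np.hstack([c[:450,:400],c2[:,:400]]))
E
```

```text
[ 0.52479909 -0.10184033  0.15368064] [ 1.79994780e+02 -4.09035947e-02 -1.74967782e+02] [-0.24230967 -0.01964356 -1.92492294] [ 0.08294771  0.05095887 -0.06687294]
tab [[ 0.6006 -0.111   0.2714]
 [ 0.6077 -0.0924  0.2889]
 [ 0.6105 -0.0798  0.301 ]]
```

View pics/s8.png

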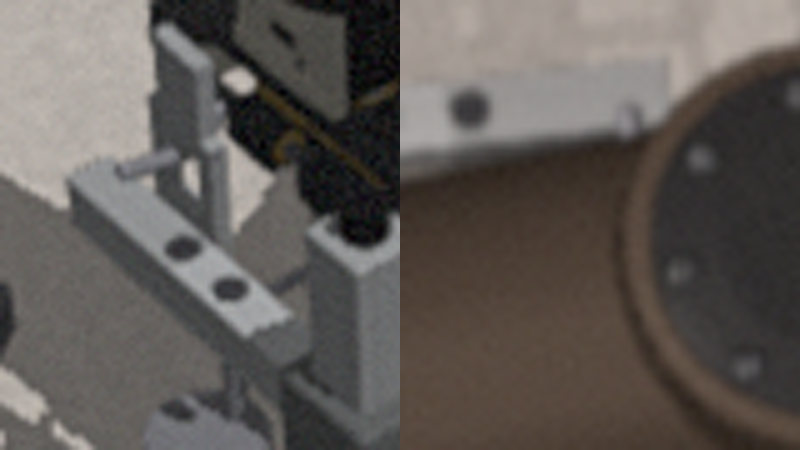

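The left crop shows the link hanging undisturbed on the beam's hook at (185,110), with the weight's disc below at (205,420). The top view is hidden by the arm. No contact is felt, so I'm lowering.

Emit:
play_rows(
  deltas=[
    [0, 0, -0.008, 0, 0, 0],
    [0, 0, -0.008, 0, 0, 0],
    [0, 0, -0.006, 0, 0, 0],
    [0, 0, 0, 0, 0, 0],
    [0, 0, 0, 0, 0, 0],
  ],
)

```text
clock: 15.15
tool_pos: [0.5249, -0.1019, 0.1362]
orientation: [-180.0, -0.0, -174.9]
force: [1.0, -0.5, -1.7]
opening: 0.0121
gripper_force: 30.0
```

Emit:
play_rows(
  deltas=[
    [0, 0, -0.0012, 0, 0, 0],
    [0, 0, 0, 0, 0, 0],
  ],
)

```text
clock: 15.35
tool_pos: [0.5251, -0.1018, 0.1355]
orientation: [180.0, 0.0, -175.0]
force: [0.6, 0.7, -1.8]
opening: 0.0115
gripper_force: 30.0
```

Emit:
play_rows(
  deltas=[
    [0, 0, -0.0012, 0, 0, 0],
    [0, 0, 0, 0, 0, 0],
  ],
)

```text
clock: 15.55
tool_pos: [0.525, -0.1018, 0.1344]
orientation: [180.0, 0.0, -175.0]
force: [0.7, 0.0, -1.7]
opening: 0.0118
gripper_force: 30.0
```

Emit:
play_rows(
  deltas=[
    [0, 0, -0.0012, 0, 0, 0],
    [0, 0, 0, 0, 0, 0],
  ],
)

```text
clock: 15.75
tool_pos: [0.525, -0.1018, 0.1334]
orientation: [180.0, -0.0, -175.0]
force: [0.8, -0.5, -2.2]
opening: 0.0119
gripper_force: 30.0
```

Emit:
play_rows(
  deltas=[
    [0, 0, -0.0008, 0, 0, 0],
    [0, 0, 0, 0, 0, 0],
  ],
)

```text
clock: 15.95
tool_pos: [0.5253, -0.1018, 0.133]
orientation: [-180.0, 0.0, -175.0]
force: [0.2, 0.1, -0.5]
opening: 0.0122
gripper_force: 30.0
```

Emit:
play_rows(
  deltas=[
    [0, 0, -0.0008, 0, 0, 0],
    [0, 0, 0, 0, 0, 0],
  ],
)

```text
clock: 16.15
tool_pos: [0.5255, -0.1018, 0.1326]
orientation: [-180.0, 0.1, -174.9]
force: [-0.0, 0.3, 1.1]
opening: 0.0117
gripper_force: 30.0
```

Emit:
play_rows(
  deltas=[
    [0, 0, -0.0006, 0, 0, 0],
    [0, 0, 0, 0, 0, 0],
  ],
)

```text
clock: 16.35
tool_pos: [0.5256, -0.1018, 0.1322]
orientation: [-180.0, 0.1, -174.9]
force: [-0.5, -0.0, 3.6]
opening: 0.0119
gripper_force: 30.0
```

Emit:
play_rows(
  deltas=[
    [0, 0, -0.0005, 0, 0, 0],
    [0, 0, 0, 0, 0, 0],
  ],
)

```text
clock: 16.55
tool_pos: [0.5258, -0.1018, 0.1319]
orientation: [-180.0, 0.1, -174.9]
force: [0.1, -0.8, 5.8]
opening: 0.0118
gripper_force: 30.0
```

Emit:
play_rows(
  deltas=[
    [0, 0, -0.0002, 0, 0, 0],
    [0, 0, 0, 0, 0, 0],
  ],
)

```text
clock: 16.75
tool_pos: [0.5258, -0.1018, 0.1319]
orientation: [-180.0, 0.1, -174.9]
force: [0.2, 0.3, 5.5]
opening: 0.0116
gripper_force: 30.0
```

Emit:
play_rows(
  deltas=[
    [0, 0, 0, 0, 0, 0],
    [0, 0, 0, 0, 0, 0],
  ],
)

```text
clock: 16.95
tool_pos: [0.5259, -0.1018, 0.1319]
orientation: [-180.0, 0.1, -174.9]
force: [0.3, -0.2, 6.0]
opening: 0.012
gripper_force: 30.0
```

Emit:
play_rows(
  deltas=[
    [0, 0, -0.0003, 0, 0, 0],
    [0, 0, 0, 0, 0, 0],
    [0, 0, 0, 0, 0, 0],
    [0, 0, 0, 0, 0, 0],
  ],
)

```text
clock: 17.35
tool_pos: [0.5259, -0.1019, 0.1317]
orientation: [-180.0, 0.1, -174.9]
force: [-0.8, 0.3, 6.5]
opening: 0.0119
gripper_force: 30.0
```

Emit:
play_rows(
  deltas=[
    [0, 0, 0, 0, 0, 0],
    [0, 0, 0, 0, 0, 0],
    [0, 0, 0, 0, 0, 0],
    [0, 0, 0, 0, 0, 0],
    [0, 0, 0, 0, 0, 0],
    [0, 0, 0, 0, 0, 0],
  ],
)

```text
clock: 17.95
tool_pos: [0.5259, -0.1018, 0.1317]
orientation: [-180.0, 0.1, -174.9]
force: [0.2, -0.4, 6.3]
opening: 0.0121
gripper_force: 30.0
```

Emit:
play_rows(
  deltas=[
    [0, 0, 0, 0, 0, 0],
    [0, 0, 0, 0, 0, 0],
    [0, 0, 0, 0, 0, 0],
    [0, 0, 0, 0, 0, 0],
    [0, 0, 0, 0, 0, 0],
    [0, 0, 0, 0, 0, 0],
  ],
)

```text
clock: 18.55
tool_pos: [0.526, -0.1018, 0.1317]
orientation: [-180.0, 0.1, -174.9]
force: [-0.5, 0.1, 5.6]
opening: 0.0115
gripper_force: 30.0
```

Emit:
play_rows(
  deltas=[
    [0, 0, -0.0004, 0, 0, 0],
    [0, 0, 0, 0, 0, 0],
    [0, 0, 0, 0, 0, 0],
    [0, 0, 0, 0, 0, 0],
    [0, 0, 0, 0, 0, 0],
  ],
)

```text
clock: 19.05
tool_pos: [0.526, -0.1018, 0.1314]
orientation: [-180.0, 0.1, -174.9]
force: [-0.0, 0.8, 5.2]
opening: 0.0119
gripper_force: 30.0
```

Emit:
play_rows(
  deltas=[
    [0, 0, 0, 0, 0, 0],
    [0, 0, 0, 0, 0, 0],
    [0, 0, 0, 0, 0, 0],
    [0, 0, 0, 0, 0, 0],
    [0, 0, 0, 0, 0, 0],
    [0, 0, 0, 0, 0, 0],
  ],
)

```text
clock: 19.65
tool_pos: [0.526, -0.1018, 0.1314]
orientation: [-180.0, 0.1, -174.9]
force: [-0.4, -0.9, 6.6]
opening: 0.0118
gripper_force: 30.0
```

Emit:
play_rows(
  deltas=[
    [0, 0, 0, 0, 0, 0],
    [0, 0, 0, 0, 0, 0],
    [0, 0, 0, 0, 0, 0],
    [0, 0, 0, 0, 0, 0],
    [0, 0, 0, 0, 0, 0],
    [0, 0, 0, 0, 0, 0],
  ],
)

```text
clock: 20.25
tool_pos: [0.526, -0.1018, 0.1314]
orientation: [-180.0, 0.1, -174.9]
force: [-0.6, -0.7, 6.0]
opening: 0.0119
gripper_force: 30.0
```

Emit:
play_rows(
  deltas=[
    [0, 0, 0.0006, 0, 0, 0],
    [0, 0, 0, 0, 0, 0],
  ],
)

```text
clock: 20.45
tool_pos: [0.5256, -0.1018, 0.1316]
orientation: [-180.0, 0.1, -174.9]
force: [-0.1, -0.2, 4.7]
opening: 0.0122
gripper_force: 30.0
```

Emit:
play_rows(
  deltas=[
    [0, 0, 0.0005, 0, 0, 0],
    [0, 0, 0, 0, 0, 0],
    [0, 0, 0, 0, 0, 0],
  ],
)

```text
clock: 20.75
tool_pos: [0.5253, -0.1018, 0.1316]
orientation: [-180.0, 0.0, -175.0]
force: [0.4, 0.1, 5.9]
opening: 0.0118
gripper_force: 30.0
```

Emit:
play_rows(
  deltas=[
    [0, 0, 0.0006, 0, 0, 0],
    [0, 0, 0, 0, 0, 0],
    [0, 0, 0, 0, 0, 0],
  ],
)

```text
clock: 21.05
tool_pos: [0.5249, -0.1018, 0.1319]
orientation: [180.0, -0.0, -175.0]
force: [-0.0, 0.2, 4.5]
opening: 0.0118
gripper_force: 30.0
```

Emit:
play_rows(
  deltas=[
    [0, 0, 0.0005, 0, 0, 0],
    [0, 0, 0, 0, 0, 0],
    [0, 0, 0, 0, 0, 0],
  ],
)

```text
clock: 21.35
tool_pos: [0.5248, -0.1018, 0.1321]
orientation: [180.0, -0.0, -175.0]
force: [0.7, 0.4, 2.8]
opening: 0.0118
gripper_force: 30.0
```

Emit:
play_rows(
  deltas=[
    [0, 0, 0.0005, 0, 0, 0],
    [0, 0, 0, 0, 0, 0],
    [0, 0, 0, 0, 0, 0],
  ],
)

```text
clock: 21.65
tool_pos: [0.5247, -0.1018, 0.1325]
orientation: [180.0, -0.0, -175.0]
force: [1.0, -0.1, 0.2]
opening: 0.0119
gripper_force: 30.0
```

Emit:
play_rows(
  deltas=[
    [0, 0, 0.0003, 0, 0, 0],
    [0, 0, 0, 0, 0, 0],
    [0, 0, 0, 0, 0, 0],
  ],
)

```text
clock: 21.95
tool_pos: [0.5247, -0.1018, 0.1327]
orientation: [180.0, -0.0, -175.0]
force: [-0.3, 0.6, -0.4]
opening: 0.0119
gripper_force: 30.0
```

Emit:
play_rows(
  deltas=[
    [0, 0, 0, 0, 0, 0],
    [0, 0, 0, 0, 0, 0],
    [0, 0, 0, 0, 0, 0],
    [0, 0, 0, 0, 0, 0],
    [0, 0, 0, 0, 0, 0],
    [0, 0, 0, 0, 0, 0],
  ],
  gripper=0.2,
)

```text
clock: 22.55
tool_pos: [0.525, -0.1018, 0.133]
orientation: [180.0, 0.0, -175.0]
force: [0.2, -0.9, -0.1]
opening: 0.0513
gripper_force: 0.0
```

Emit:
play_rows(
  deltas=[
    [-0.01, 0, 0, 0, 0, 0],
    [-0.03, 0, 0, 0, 0, 0],
    [-0.05, 0, 0, 0, 0, 0],
    [-0.05, 0, 0, 0, 0, 0],
    [0, 0, 0.03, 0, 0, 0],
    [0, 0, 0.05, 0, 0, 0],
    [0, 0, 0.05, 0, 0, 0],
    [0, 0, 0, 0, 0, 0],
    [0, 0, 0, 0, 0, 0],
    [0, 0, 0, 0, 0, 0],
  ],
)

```text
clock: 23.55
tool_pos: [0.412, -0.1018, 0.2362]
orientation: [180.0, -0.1, -175.0]
force: [0.3, -0.2, -0.7]
opening: 0.0525
gripper_force: 0.0
```

```bash
cat > chk.py <<'E'
from h import *
o=get_obs();print(o["clock"],o["tool_pos"],o["force"])
m,im,d=P("scene");w=xyz(m,d);hs=cv2.cvtColor(im,cv2.COLOR_BGR2HSV)
q=w[(w[...,0]>.49)&(w[...,0]<.56)&(abs(w[...,1]+.105)<.05)&(w[...,2]>.09)&(w[...,2]<.19)];print("handle",len(q),q.mean(0).round(4),q.max(0).round(4))
q=w[(abs(w[...,0]-.605)<.02)&(abs(w[...,1]+.1)<.03)&(w[...,2]>.27)&(w[...,2]<.32)];print("tab",q.mean(0).round(4),q.max(0).round(4))
q=w[(abs(w[...,0]-.61)<.05)&(abs(w[...,1]+.1)<.05)&(w[...,2]>.015)&(w[...,2]<.08)];print("disc",len(q),q.mean(0).round(4),q.min(0).round(4),q.max(0).round(4))
cv2.imwrite("pics/fin.png",cv2.resize(im[140:280,190:330],(600,600),interpolation=2))
E
python3 chk.py
```

```text
23.55 [ 0.41204907 -0.10184204  0.2361625 ] [ 0.31198632 -0.15387798 -0.65043393]
handle 9 [ 0.5559 -0.1021  0.1333] [ 0.5598 -0.0985  0.135 ]
tab [ 0.6066 -0.0932  0.2883] [ 0.6106 -0.0794  0.303 ]
disc 442 [ 0.6141 -0.0921  0.0708] [ 0.5836 -0.1274  0.0565] [ 0.6397 -0.0668  0.0799]
```

Emit:
play_rows(
  deltas=[
    [0, 0, 0, 0, 0, 0],
    [0, 0, 0, 0, 0, 0],
    [0, 0, 0, 0, 0, 0],
    [0, 0, 0, 0, 0, 0],
    [0, 0, 0, 0, 0, 0],
    [0, 0, 0, 0, 0, 0],
    [0, 0, 0, 0, 0, 0],
    [0, 0, 0, 0, 0, 0],
  ],
)

```text
clock: 24.4
tool_pos: [0.413, -0.1018, 0.237]
orientation: [180.0, 0.0, -175.0]
force: [0.2, 1.2, 0.8]
opening: 0.0526
gripper_force: 0.0
```

```bash
python3 chk.py
```

```text
24.4 [ 0.41304292 -0.10181389  0.23701833] [0.16918936 1.23047592 0.76883211]
handle 9 [ 0.5564 -0.1013  0.1341] [ 0.5595 -0.0999  0.1366]
tab [ 0.6066 -0.0932  0.2881] [ 0.6106 -0.0779  0.3018]
disc 442 [ 0.6142 -0.092   0.071 ] [ 0.5845 -0.1266  0.0578] [ 0.6396 -0.0676  0.0798]
```

View pics/fin.png

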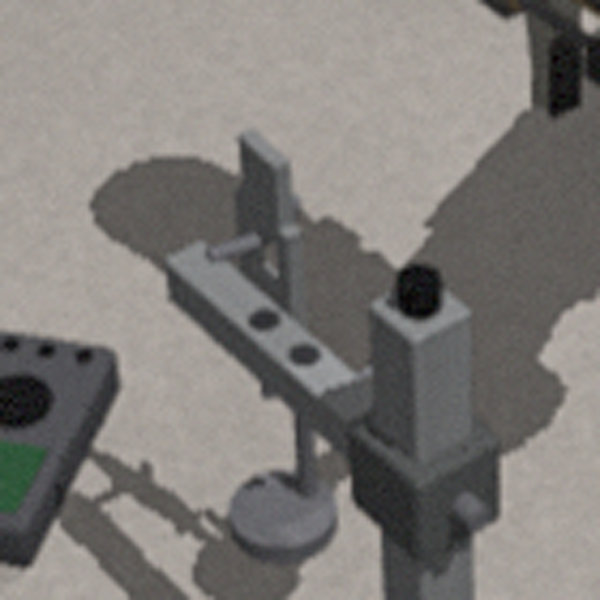

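The picture shows the link on the hook at (250,220) and the weight's disc hanging level and clear of the table at (285,515). The arm is well away and two readings agree, so both are still. I'm handing in the job.

```bash
python3 -c "
from plant import *
print(close_job())"
```

```text
the job is handed in; nothing more can be done
None
```

The job is handed in: the link hangs on the beam's hook, the chain was held at an estimated 8 N for over 3 s, and both parts were left hanging still; the hand-in returned no verdict.

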